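Release a pinned wafer carrier and clamp it at the inspection stop

ROBOT

A 6-joint arm with a two-finger parallel gripper is mounted at the origin on the work surface. World frame = base frame: x ahead of the robot, y to its left, z up, the work surface at z = 0. Lengths are in mm, angles in rad, forces in N, time in s.
With the tool pointing down it reaches from about 325 to 775 mm from the base axis. Payload 5.5 kg.
Tool frame: the origin (TCP) lies between the finger pads; the fingertips stand 19 mm ahead of it and the grasp point (between the pads) is the TCP (tips_ahead is the distance from the TCP to the fingertips, in mm); z points along the fingers, y is the direction in which the jaws open and shut (so a half turn about z gives the same grasp; the last joint's range is limited). The gripper opens to 85 mm and grips with 20 to 120 N. Pads are 22 mm wide; open, the fingers measure 114 mm over their backs; the gripper's body (76 mm by 85 mm) begins 54 mm behind the grasp point. The pads swing forward as they close: fully open they stand 13 mm farther back than shut.
Start: joints at [-1.208, 0.091, 1.231, -0, 1.82, -0.057], TCP at [244.548, -547.917, 250.275] pointing down, gripper open.
Joint ranges: [-2.87, 2.87], [-0.86, 2.18], [0.17, 2.46], [-1.51, 4.65], [0.06, 2.69], [-2.65, 2.65]. Speed limits (rad/s): [2.57, 2.57, 3.01, 3.14, 3.14, 3.14].

INTERFACE

Orientations are given as a unit quaternion [x, y, z, w].
In Python, from workcell import get_obs, capture, get_calibration, hand_in, look_for, tips_ahead gives the robot as it stands.
- The arm moves only by the tool drive_tool, never from a script. Its argument "rows" is a list that holds one entry, the list of rows, each a list of 4 numbers: the shift along the world's x, y, z in m, then the turn about the world's z in rad. In form: [[[dx, dy, dz, yaw], ...]]. A call has exactly 5 rows; each row is the pose to reach, as a shift and turn from the pose measured when the call began; what a row does not reach only later rows make up. A row lasts 1/12 s, in which the tool goes at most 41.7 mm and 7.16 degrees, less where a joint would pass 70% of its speed; a pose out of reach is approached as far as the arm can. A call with a gripper value outside its range is refused whole. "jaw" is the opening, from 0 (shut) to 1 (fully open), set as the call begins (left out, the last holds). The fingers move at their own pace and stop on an object; the grip force is fixed at half the most. Time passes only in rows, so rows that repeat a pose let the fingers close, or fill a call up. It gives the time, the measured TCP pose, the force and the opening at its end, in the units of the state.
- get_obs(): the state, without advancing time (a new reading comes with each control period).
- capture(name): name is "side" or "top"; returns the picture (384x512x3 uint8, red, green, blue); there is no depth.
- get_calibration(name): a dict with "K" (3x3 intrinsics, pixels), "k1" (the pictures are not rectified: a ray, as slopes to the right and down, at radius r is drawn at 1 + k1 r^2 times it, then the intrinsics apply), "T" (4x4, takes a point from camera to world coordinates). Camera axes: x right, y up, looking along -z (the intrinsics and any distortion apply to the point x, -y, -z); pixel columns grow to the right and rows downward; lengths in mm; the calibration is good to about 2 mm. A picture is of the moment at which its call begins. get_calibration takes no time and is no camera call.
- hand_in(): hands the job in, once; it reports no verdict.
Trained networks look in the newest picture that a camera, given by its name, has taken for a name from the list of things; names that differ only in an ending like _2 or _b are one class to them, and where a whole thing is asked for, a point or a joint stands for the part that bears it (a point fixed in the world has none). Each returns a list of dicts, best first, with "score" (0 to 1); they miss things now and then, are a little off and sometimes report something else, mostly with a low value. They report only what shows in the picture. A call takes as long as a camera call. They do not tell look-alikes from the thing itself.
- look_for(camera, name): "bbox" ([left, top, width, height] in pixels, round what is visible of it).
The state is a dict: "clock": time; "joints": joint angles; "qd": joint speeds; "effort": joint torques, N m; "tool_pos": TCP position; "eef_rot": TCP orientation; "force": force on the tool from outside, world axes, zero at the start; "wrist_torque": the same for the moment, N m; "width": opening from 0.0 (shut) to 1.0 (fully open).
Only numpy, scipy, OpenCV 4.12 (cv2) and the standard library are available. Lean on these libraries where they do the work, as an engineer would, in place of code of your own. Each camera call takes 0.05 s, during which the arm holds its last target.

TASK

Pull the red plunger knob up and twist it so that it stays latched up, then slide the carrier with the green wafer out along its track, without lifting it, until it is fully home against the end stop. Then gently close the sliding jaw until it holds the carrier against the fence opposite. Do not touch the wafer, and leave everything else on the bench where it is.

Things in the scene. Friction and masses are not known exactly. Their poses are not given: they have to be found in the camera images.
- station: Fixed aluminium base plate on the bench, 358 x 144 mm, top 12 mm above the bench. Origin on the bench surface, mid-track; x = the way the carrier slides out, y = towards the jaw, z up. 'Station' below means this frame, in mm. Plunger axis at x -141, y 0; carrier centre at x -15, y 0 when docked, x 125 when home at the end stop
- dock (a point): Station -32, 0, 27: middle of the dock. The track's walls are 10 mm thick, inner faces at station y -47.5 (fixed fence, x -85 to 185) and +47.5 (guide rail, x -85 to 96), tops 24 mm above the bench; in the dock (x -85 to 20) lips on them overhang the carrier to y -43 and +43, tops 27.5 mm above the bench
- end_stop (a point): Middle of the end stop's face, at station x 171; the stop is 56 mm wide, its top 27 mm above the bench. The fixed fence is at its y = -47.5 side
- bridge (a point): Middle of the top of the bridge that carries the plunger: station x -156 to -126, y -36 to 36, top 38 mm above the bench. On it, on the plunger's axis, a slotted steel crown of 22 mm diameter, top 54 mm above the bench
- plunger (a joint): Lift of the sprung plunger in m: 0 = pin down in the hole of the carrier's tongue, stop at 0.016; spring 7 N at 0, 14 N at 0.016, pushing down. Lifted straight up by 0.0115 or more (0.013 is good) it can be twisted; after a twist of 0.5 rad or more it stays up at 0.010 when let go, and the carrier is free. Without the twist it springs back
- twist (a joint): Twist of the knob about the vertical in rad: 0 at the start; turns either way to a stop at 1.55, but only while the plunger is lifted. About 1 rad either way latches it well. Friction 0.02 N m
- knob: Red wing-shaped grip of the plunger: upright blade 40 mm long (its x, along the track at the start), 11 mm thick (its y), 24 mm tall, on a black disc of 24 mm diameter. Origin on the axis, under the disc, 56 mm above the bench when down; blade 3 to 27 mm above the origin. Grip it from above across its thickness with 40 N or more
- carrier: Loose aluminium wafer carrier, 0.25 to 0.5 kg, flat in the track on the base plate, pinned by the plunger. Origin under the wafer's centre, on its underside (12 mm above the bench); x as the station's. Plate 8 mm thick, x -66 to 46, y -46 to 46. A tongue 36 mm wide runs back to x -146 under the bridge; its 14 mm hole at x -126 takes the pin. Slides with 1 to 4 N
- push_face (a point): Middle of the rear face of the carrier's upright push plate, at carrier x -64, 36 mm above the bench: push here. The push plate is 60 mm wide, 8 mm thick, 20 to 52 mm above the bench. Between it and the bridge is a 47 mm gap while docked; the floor of the gap is the tongue, 20 mm above the bench
- wafer: Green round wafer, 76 mm across, fixed on the carrier ahead of the push plate; origin and axes as the carrier's; its face is 21 mm above the bench. Not to be touched by the robot
- jaw (a joint): Travel of the sliding jaw in m, 0 = fully open, growing as it closes towards the fence (station -y). It starts between 0.004 and 0.022, meets a carrier that is home at 0.039 to 0.042 and holds it against the fence at 0.042. Friction 1.2 N; it stays where it is left. Jaw and carrier together take up to 6 N to slide; stop pushing at 12 to 20 N
- jaw_block: Upper part of the jaw, steel face and blue thumb plate; axes as the station's. Origin on the bench level in the plane of the clamping face, mid-width; at station x 125, y 86.5 when fully open. The face is 50 mm wide; the jaw reaches 28 mm outwards (y) from it; the thumb plate at the outer end is 32 mm wide, 8 mm thick, top 48 mm above the bench
- jaw_face (a point): Middle of the jaw's clamping face, 17 mm above the bench
- jaw_push (a point): Middle of the outer face of the blue thumb plate, 38 mm above the bench: push here towards the fence. The floor under it and beside it is a steel scale beam, station x 110 to 140, y 70 to 142, top 12 mm above the bench
- spare_carrier: Bystander: empty dark grey carrier without a wafer, same shape as the carrier, lying on the bench beyond the fence, 40 mm tall; origin and axes as the carrier's
- wash_bottle: Bystander: white wash bottle with blue collar and bent spout, 56 mm across, 149 mm tall, standing to one side of the plunger or near the jaw; origin under its centre
- jar: Bystander: amber jar with black cap, 56 mm across, 86 mm tall, standing to one side of the plunger or near the jaw; origin under its centre
- swab_cup: Bystander: white cup with four swabs standing in it, 54 mm across, 133 mm tall with the swabs, standing to one side of the plunger or near the jaw; origin under its centre
- tweezers: Bystander: steel tweezers with black tips, 120 mm long, 7 mm high, lying on the bench beyond the end stop; origin under their middle
- wafer_box: Bystander: flat round pale blue wafer box, 96 mm across, 20 mm high, lying on the bench beside the track, on the jaw side; origin under its centre
- screwdriver: Bystander: small screwdriver with a grey handle, 120 mm long, lying on the bench beyond the end stop; origin under its middle
There are look-alikes about, which are no part of the job. Leave any purple or yellow look-alike of the carrier alone.

How it is judged:
By the outcome, as a careful person would: the job done as asked, in the order asked, and still so for the second after the job is handed in, with the robot touching nothing.
It also fails if it takes over 58 s, if anything falls off the work surface, if the arm or the gripper's body presses on something with over 40 N, if the wrist force passes 120 N, or if a joint passes its speed limit or range.

## Working session

There is one attempt and no reset: what is moved stays moved. The work goes in short steps, Python scripts to look and compute and a tool call to move; the robot and the scene stay as the last step left them, time stands still between calls to the robot, and variables do not carry over. Pictures are saved under pics/ and viewed, and the job is handed in when it is done.

Besides the shell and the picture viewer there is one more tool, called after "Emit:" by a JSON object that holds its "name" and its "arguments". drive_tool: Moves the arm, as the interface text tells. Its arguments: {"type":"object","properties":{"rows":{"type":"array"},"jaw":{"type":"number"}},"required":["rows"]}

```bash
ls; mkdir -p pics; python3 - <<'E'
from workcell import *
import cv2
print(get_obs())
print(tips_ahead() if callable(tips_ahead) else tips_ahead)
for n in ("side","top"):
    im=capture(n); cv2.imwrite(f"pics/{n}0.png",cv2.resize(im[:,:,::-1],(800,600),interpolation=cv2.INTER_CUBIC)); cv2.imwrite(f"pics/raw_{n}0.png",im[:,:,::-1])
    c=get_calibration(n); print(n,c)
    for t in ("knob","carrier","jaw_block","wafer","push_face","jaw_push","station"):
        print(t,[(d['bbox'],round(d['score'],2)) for d in look_for(n,t)][:4])
print(get_obs()['clock'])
E
```

```text
pics
{'clock': 0.0, 'joints': array([-1.20770698e+00,  9.18771098e-02,  1.23189208e+00, -2.69587147e-06,
        1.81976663e+00, -5.66921910e-02]), 'qd': array([-1.89952497e-03, -1.89408171e-03,  6.21058263e-04, -5.41887246e-04,
        6.13333269e-05,  2.00089033e-03]), 'effort': array([-1.72791111e-03, -4.58730197e+01, -4.18024528e+01, -1.27490684e-04,
        1.15888394e-02,  1.13247523e-05]), 'tool_pos': array([ 244.4547953 , -547.68572312,  249.1363885 ]), 'eef_rot': array([ 9.78053286e-01,  2.08352647e-01, -1.49554904e-04, -9.60003932e-04]), 'force': array([-0.75689029,  0.4671192 ,  0.1914462 ]), 'wrist_torque': array([0.00409397, 0.02827158, 0.02236899]), 'width': 1.0001735133005918}
19.0
side {'K': array([[440.26222289,   0.        , 259.39528276],
       [  0.        , 440.26222289, 189.39549008],
       [  0.        ,   0.        ,   1.        ]]), 'k1': -0.05048808265800577, 'T': array([[-8.92739692e-01,  2.82311606e-01, -3.51163780e-01,
         1.30259899e+02],
       [-4.50565202e-01, -5.54822514e-01,  6.99401871e-01,
         7.88182435e+02],
       [ 2.61569416e-03, 
[... 1046 characters left out ...]
      [-2.60496802e-02,  1.36441362e-01,  9.90305594e-01,
         1.20227680e+03],
       [ 0.00000000e+00,  0.00000000e+00,  0.00000000e+00,
         1.00000000e+00]])}
knob [([305.3, 164.8, 9.6, 1.1], 0.67)]
carrier [([342.3, 134.9, 68.3, 48.7], 0.78), ([247.5, 144.2, 56.5, 30.9], 0.7)]
jaw_block [([204.5, 177.1, 16.1, 12.1], 0.44)]
wafer [([376.4, 142.0, 24.6, 25.0], 0.9), ([360.0, 254.3, 29.2, 29.1], 0.78), ([247.7, 147.1, 29.4, 27.4], 0.75)]
push_face [([245.9, 141.2, 56.7, 34.4], 0.92), ([357.3, 248.9, 73.1, 40.4], 0.61)]
jaw_push [([178.0, 124.4, 8.0, 34.8], 0.61), ([209.7, 186.7, 4.9, 1.2], 0.42), ([191.9, 128.5, 126.1, 75.8], 0.36)]
station [([193.4, 127.7, 124.5, 75.6], 0.75)]
0.8
```

View pics/side0.png

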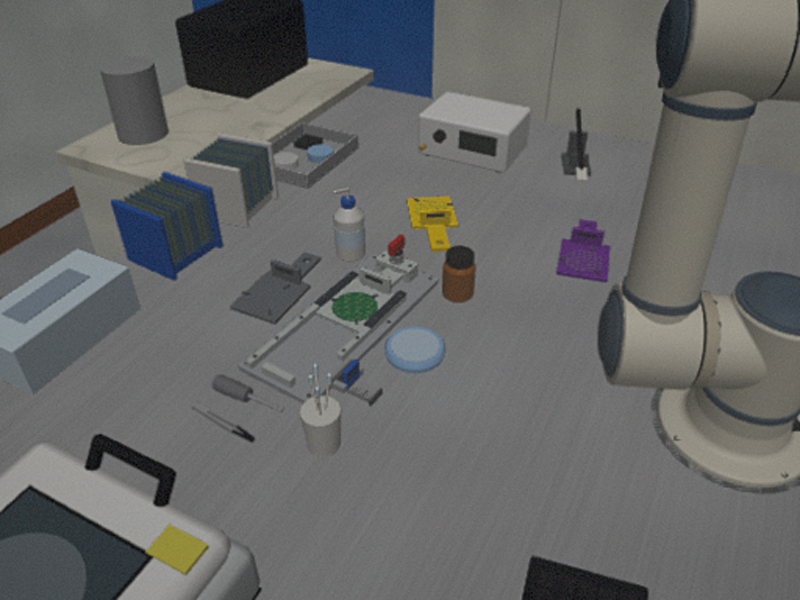

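View pics/top0.png

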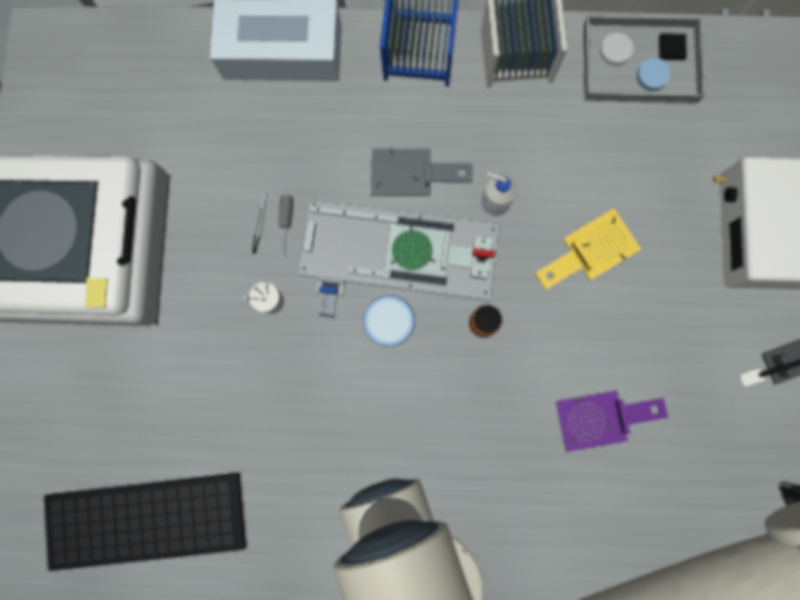

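```bash
python3 - <<'E'
import cv2
a=cv2.imread('pics/raw_top0.png'); cv2.imwrite('pics/top_crop.png',cv2.resize(a[115:220,175:335],(800,525),interpolation=cv2.INTER_CUBIC))
a=cv2.imread('pics/raw_side0.png'); cv2.imwrite('pics/side_crop.png',cv2.resize(a[135:265,140:300],(736,598),interpolation=cv2.INTER_CUBIC))
E
```

```text
(no output)
```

View pics/top_crop.png

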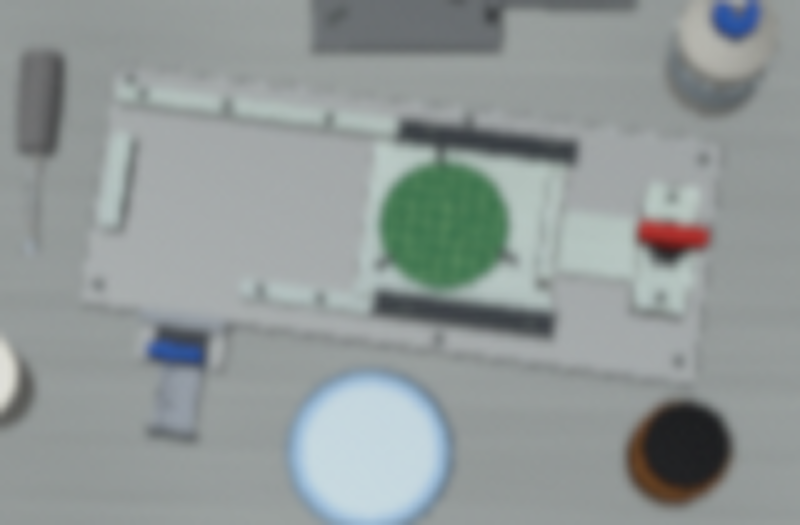

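View pics/side_crop.png

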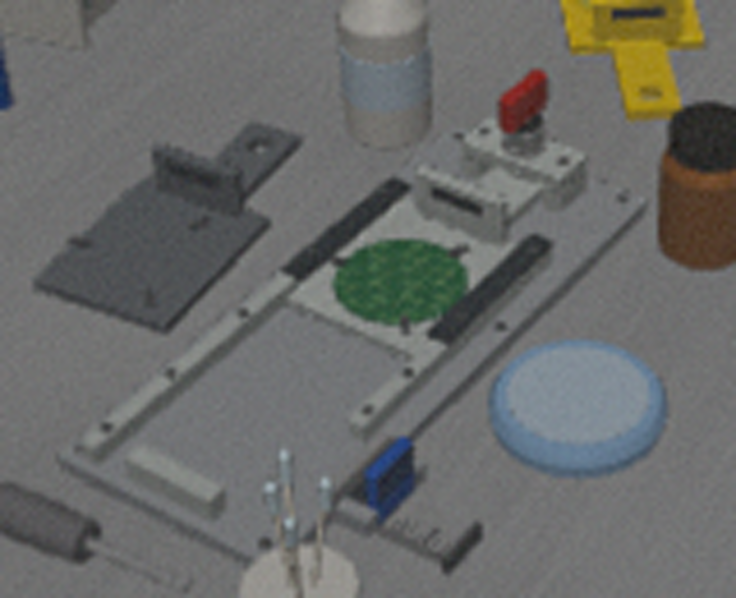

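Candidates for the carrier, in raw top pixels: green-wafer carrier (263,160), dark grey spare (270,110), yellow look-alike (375,155) and purple look-alike (375,270). I choose the green one: it sits in the track with a red knob at (310,162), and the crop confirms it. The blue thumb plate is at (210,185). The jar, bottle, cup and box stand clear of the tool paths.

```bash
cat > h.py <<'E'
import numpy as np, cv2
from workcell import *
def proj(c,P):
    P=np.atleast_2d(np.asarray(P,float)); T=c['T']; q=(P-T[:3,3])@T[:3,:3]
    s=np.c_[q[:,0]/-q[:,2], -q[:,1]/-q[:,2]]
    r2=(s**2).sum(1,keepdims=True); s=s*(1+c['k1']*r2)
    return s@c['K'][:2,:2].T+c['K'][:2,2]
def s2w(p,P):
    P=np.atleast_2d(np.asarray(P,float)); c,s=np.cos(p[2]),np.sin(p[2])
    return np.c_[p[0]+c*P[:,0]-s*P[:,1], p[1]+s*P[:,0]+c*P[:,1], P[:,2]]
def box(x0,x1,y0,y1,z0,z1):
    return np.array([[x,y,z] for x in(x0,x1) for y in(y0,y1) for z in(z0,z1)],float)
def hullcent(uv):
    h=cv2.convexHull(uv.astype(np.float32)); m=cv2.moments(h); return np.array([m['m10'],m['m01']])/m['m00']
def cent(im,f,roi):
    x0,y0,x1,y1=roi; a=im[y0:y1,x0:x1].astype(float)  # rgb
    w=np.clip(f(a),0,None); w[w<0.25*w.max()]=0
    n,l,st,ce=cv2.connectedComponentsWithStats((w>0).astype(np.uint8)); k=1+np.argmax(st[1:,4]); w=w*(l==k)
    yy,xx=np.mgrid[y0:y1,x0:x1]; return np.array([(w*xx).sum(),(w*yy).sum()])/w.sum(), int((w>0).sum())
green=lambda a:a[...,1]-np.maximum(a[...,0],a[...,2])
red=lambda a:a[...,0]-np.maximum(a[...,1],a[...,2])
blue=lambda a:a[...,2]-np.maximum(a[...,0],a[...,1])-12
E
cat > fit.py <<'E'
from h import *
from scipy.optimize import least_squares
C={n:get_calibration(n) for n in("side","top")}
I={n:cv2.imread(f'pics/raw_{n}0.png')[:,:,::-1] for n in C}
t=np.linspace(0,2*np.pi,60)
waf=np.c_[-15+38*np.cos(t),38*np.sin(t),0*t+21]
bl=box(-161,-121,-5.5,5.5,59,83)
roi={'top':{'g':(245,140,285,180),'r':(295,155,320,172),'b':(200,178,222,192)},'side':{'g':(205,180,250,210),'r':(242,146,266,168),'b':(214,225,234,252)}}
M={}
for n in C:
    for k,f in (('g',green),('r',red),('b',blue)):
        M[n,k],a=cent(I[n],f,roi[n][k]); print(n,k,M[n,k].round(2),a)
cor=[('top',(115,72),0,-72),('top',(718,143),1,-72),('top',(692,382),1,72),('top',(82,308),0,72),('side',(58,458),0,-72),('side',(648,200),1,72)]
def res(p,full=False):
    pose=p[:3]; r=[];lab=[]
    for n in C:
        off=0 if n=='top' else p[5:7]
        jw=box(109,141,106.5-p[3],114.5-p[3],28,48)
        for k,P in(('g',waf),('r',bl),('b',jw)):
            r.append((hullcent(proj(C[n],s2w(pose,P)))+off-M[n,k])/0.3);lab.append((n,k))
    for n,uv,e,y in cor:
        off=0 if n=='top' else p[5:7]
        uvr=np.array(uv)/5+[175,115] if n=='top' else np.array(uv)/4.6+[140,135]
        uvr=uvr-0.4
        x=p[4]+(179 if e==0 else -179)
        r.append((proj(C[n],s2w(pose,[x,y,12]))[0]+off-uvr)/1.0);lab.append((n,e,y))
    if full:
        for l,q in zip(lab,r): print(l,q.round(2))
    return np.r_[np.ravel(r),p[5]/0.8,p[6]/0.8]
s=least_squares(res,[400,0,1.45,10,10,0,0],loss='soft_l1',x_scale=[10,10,.05,5,5,1,1])
print(s.x.round(3)); res(s.x,True)
p=s.x[:3]
for nm,P in dict(knob=(-141,0,83),gap=(-100,0,48),pushend=(61,0,36),jawpush=(125,114.5-s.x[3],38),jawend=(125,72.5,38)).items(): print(nm,s2w(p,P)[0].round(1))
print(tips_ahead if not callable(tips_ahead) else tips_ahead())
E
python3 fit.py
```

```text
side g [226.58 195.67] 436
side r [253.14 155.9 ] 95
side b [223.63 236.9 ] 79
top g [263.39 159.53] 566
top r [309.11 161.53] 73
top b [209.58 184.87] 46
[603.298  43.368   1.418   9.365  21.024  -2.501  -0.915]
('side', 'g') [-1.01 -4.19]
('side', 'r') [4.31 1.05]
('side', 'b') [-4.59 -1.98]
('top', 'g') [6.6 6.5]
('top', 'r') [ 4.65 13.99]
('top', 'b') [1.56 4.34]
('top', 0, -72) [ 0.43 -3.2 ]
('top', 1, -72) [0.04 3.5 ]
('top', 1, 72) [-2.96  4.09]
('top', 0, 72) [-2.95 -3.07]
('side', 0, -72) [-5.33 -2.08]
('side', 1, 72) [-1.17  1.63]
knob [581.8 -96.   83. ]
gap [588.1 -55.5  48. ]
pushend [612.6 103.7  36. ]
jawpush [518.4 182.9  38. ]
jawend [550.7 177.9  38. ]
19.0
```

```bash
sed -i 's/^s=least.*/import sys\nfor only in ("top","side","both"):\n    w=np.ones(26)\n    def rr(p):\n        r=res(p).copy()\n        if only=="top": r[0:6]=0; r[20:24]=0\n        if only=="side": r[6:20]=0\n        if only!="both": p=p; r[24:]=np.array(p[5:7])*100\n        return r\n    s=least_squares(rr,[600,40,1.45,10,10,0,0],x_scale=[10,10,.05,5,5,1,1]); print(only,s.x.round(3),s.cost); res(s.x,True)/' fit.py; python3 fit.py
```

```text
side g [226.58 195.67] 436
side r [253.14 155.9 ] 95
side b [223.63 236.9 ] 79
top g [263.39 159.53] 566
top r [309.11 161.53] 73
top b [209.58 184.87] 46
top [608.998  48.811   1.47   10.     11.49    0.      0.   ] 18.593275527781287
('side', 'g') [-3.26  0.34]
('side', 'r') [-4.    2.83]
('side', 'b') [4.01 2.36]
('top', 'g') [ 0.62 -1.01]
('top', 'r') [-0.64 -1.63]
('top', 'b') [0.36 5.23]
('top', 0, -72) [ 0.01 -1.53]
('top', 1, -72) [ 0.55 -0.97]
('top', 1, 72) [ 0.18 -0.13]
('top', 0, 72) [-0.85 -0.95]
('side', 0, -72) [-1.37 -0.23]
('side', 1, 72) [-1.43 -0.39]
side [6.04008e+02 4.81510e+01 1.50500e+00 2.61200e+01 1.17590e+01 0.00000e+00
 1.00000e-03] 29.421379222230293
('side', 'g') [2.13 1.47]
('side', 'r') [-3.36  2.19]
('side', 'b') [-0.45 -5.09]
('top', 'g') [1.29 4.08]
('top', 'r') [ 0.66 -1.57]
('top', 'b') [ 6.45 -2.09]
('top', 0, -72) [-1.1   2.23]
('top', 1, -72) [-0.01 -1.37]
('top', 1, 72) [ 1.38 -0.34]
('top', 0, 72) [-0.26  3.11]
('side', 0, -72) [1.79 2.03]
('side', 1, 72) [-1.14 -1.12]
both [ 6.11674e+02  4.61300e+01  1.43300e+00  1.72800e+00  1.28070e+01
  2.
[... 244 characters left out ...]
2) [1.68 0.29]
('top', 1, 72) [-0.55  0.91]
('top', 0, 72) [-0.82 -4.44]
('side', 0, -72) [-3.05 -3.12]
('side', 1, 72) [-0.47 -0.04]
[ 6.11674e+02  4.61300e+01  1.43300e+00  1.72800e+00  1.28070e+01
  2.66000e-01 -3.43000e-01]
('side', 'g') [-3.03 -3.47]
('side', 'r') [0.83 1.21]
('side', 'b') [4.23 2.92]
('top', 'g') [ 3.72 -3.33]
('top', 'r') [1.82 1.5 ]
('top', 'b') [-1.58  5.67]
('top', 0, -72) [ 1.83 -4.65]
('top', 1, -72) [1.68 0.29]
('top', 1, 72) [-0.55  0.91]
('top', 0, 72) [-0.82 -4.44]
('side', 0, -72) [-3.05 -3.12]
('side', 1, 72) [-0.47 -0.04]
knob [592.3 -93.5  83. ]
gap [597.9 -52.9  48. ]
pushend [620.1 106.5  36. ]
jawpush [517.2 185.5  38. ]
jawend [557.1 179.9  38. ]
19.0
```

```bash
python3 - <<'E'
s=open('h.py').read()
a=s.index("def hullcent"); b=s.index("def cent")
s=s[:a]+'''def hullcent(uv):
    from scipy.spatial import ConvexHull
    h=uv[ConvexHull(uv).vertices]; o=h[0]; h=h-o; g=np.roll(h,-1,0); cr=h[:,0]*g[:,1]-h[:,1]*g[:,0]
    return o+((h+g)*cr[:,None]).sum(0)/(3*cr.sum())
'''+s[b:]
open('h.py','w').write(s)
E
python3 fit.py
```

```text
side g [226.58 195.67] 436
side r [253.14 155.9 ] 95
side b [223.63 236.9 ] 79
top g [263.39 159.53] 566
top r [309.11 161.53] 73
top b [209.58 184.87] 46
top [607.655  49.173   1.471  15.807  10.86    0.      0.   ] 2.5352437119194704
('side', 'g') [-2.02  1.09]
('side', 'r') [-2.82  3.44]
('side', 'b') [-1.31  0.07]
('top', 'g') [0.16 0.5 ]
('top', 'r') [-1.09 -0.12]
('top', 'b') [0.91 0.13]
('top', 0, -72) [ 0.06 -1.03]
('top', 1, -72) [ 0.63 -0.53]
('top', 1, 72) [0.28 0.34]
('top', 0, 72) [-0.78 -0.44]
('side', 0, -72) [-0.81 -0.08]
('side', 1, 72) [-0.95 -0.32]
side [607.339  46.918   1.464  14.632  11.661   0.     -0.   ] 4.657952817375545
('side', 'g') [-0.11 -0.38]
('side', 'r') [-0.19  2.52]
('side', 'b') [ 0.53 -1.11]
('top', 'g') [2.74 1.04]
('top', 'r') [1.51 1.49]
('top', 'b') [2.71 0.82]
('top', 0, -72) [ 0.78 -1.36]
('top', 1, -72) [ 1.26 -0.03]
('top', 1, 72) [0.57 0.81]
('top', 0, 72) [-0.39 -0.82]
('side', 0, -72) [-0.62 -0.77]
('side', 1, 72) [-0.38 -0.35]
both [ 6.07678e+02  4.91320e+01  1.46900e+00  1.54960e+01  1.10910e+01
  5.86000e-01 -4.25000e-01] 6.84068684
[... 215 characters left out ...]
 [ 0.6  -0.42]
('top', 1, 72) [0.15 0.43]
('top', 0, 72) [-0.88 -0.6 ]
('side', 0, -72) [-0.37 -0.56]
('side', 1, 72) [-0.32 -0.65]
[ 6.07678e+02  4.91320e+01  1.46900e+00  1.54960e+01  1.10910e+01
  5.86000e-01 -4.25000e-01]
('side', 'g') [-0.03 -0.35]
('side', 'r') [-0.57  2.1 ]
('side', 'b') [ 0.54 -1.19]
('top', 'g') [0.2  0.51]
('top', 'r') [-1.08  0.19]
('top', 'b') [0.72 0.14]
('top', 0, -72) [ 0.06 -1.17]
('top', 1, -72) [ 0.6  -0.42]
('top', 1, 72) [0.15 0.43]
('top', 0, 72) [-0.88 -0.6 ]
('side', 0, -72) [-0.37 -0.56]
('side', 1, 72) [-0.32 -0.65]
knob [593.3 -91.1  83. ]
gap [597.5 -50.3  48. ]
pushend [613.9 109.8  36. ]
jawpush [522.  183.6  38. ]
jawend [548.3 180.9  38. ]
19.0
```

Emit:
{"name": "drive_tool", "arguments": {"rows": [[[0.025,0.033,0,0.12],[0.05,0.066,0,0.24],[0.075,0.099,0,0.36],[0.1,0.132,0,0.48],[0.125,0.165,0,0.6]]], "jaw": 0.45}}

```text
clock: 1.22
tool_pos: [370.3, -381.3, 250.4]
eef_rot: [0.871, 0.49, 0.0, 0.0]
force: [0.2, -1.2, 0.4]
width: 0.449
```

Emit:
{"name": "drive_tool", "arguments": {"rows": [[[0.025,0.033,0,0.1],[0.05,0.065,0,0.2],[0.075,0.098,-0.005,0.3],[0.1,0.13,-0.01,0.4],[0.125,0.162,-0.015,0.443]]]}}

```text
clock: 1.63
tool_pos: [496.2, -217.5, 235.7]
eef_rot: [0.741, 0.672, 0.0, 0.001]
force: [0.4, -0.5, 0.6]
width: 0.448
```

Emit:
{"name": "drive_tool", "arguments": {"rows": [[[0.025,0.033,-0.005,0],[0.05,0.065,-0.015,0],[0.075,0.098,-0.025,0],[0.095,0.123,-0.03,0],[0.097,0.127,-0.03,0]]]}}

```text
clock: 2.05
tool_pos: [595.0, -85.3, 202.9]
eef_rot: [0.739, 0.674, 0.0, -0.001]
force: [1.2, -0.2, -0.2]
width: 0.45
```

Emit:
{"name": "drive_tool", "arguments": {"rows": [[[-0.001,-0.004,-0.03,-0.01],[-0.002,-0.007,-0.06,-0.01],[-0.002,-0.007,-0.085,-0.01],[-0.002,-0.007,-0.09,-0.01],[-0.002,-0.007,-0.09,-0.01]]]}}

```text
clock: 2.47
tool_pos: [591.6, -92.3, 110.6]
eef_rot: [0.742, 0.67, -0.001, -0.003]
force: [-0.8, 0.6, -0.4]
width: 0.451
```

```bash
python3 - <<'E'
from h import *
print(get_obs()['tool_pos'],get_obs()['eef_rot'],tips_ahead() if callable(tips_ahead) else tips_ahead)
for n,(x,y,w) in {'side':(190,90,110),'top':(250,110,110)}.items():
    im=capture(n)[:,:,::-1]; cv2.imwrite(f'pics/raw_{n}1.png',im); cv2.imwrite(f'pics/{n}1.png',cv2.resize(im[y:y+90,x:x+w],None,fx=6,fy=6,interpolation=cv2.INTER_CUBIC))
E
```

```text
[591.62238379 -92.32295091 110.59608358] [ 0.74240021  0.66994881 -0.00100721 -0.00308456] 19.0
```

View pics/side1.png

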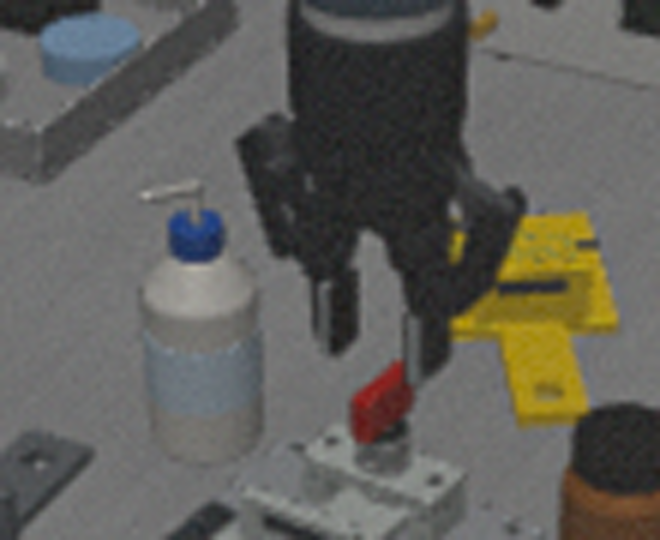

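View pics/top1.png

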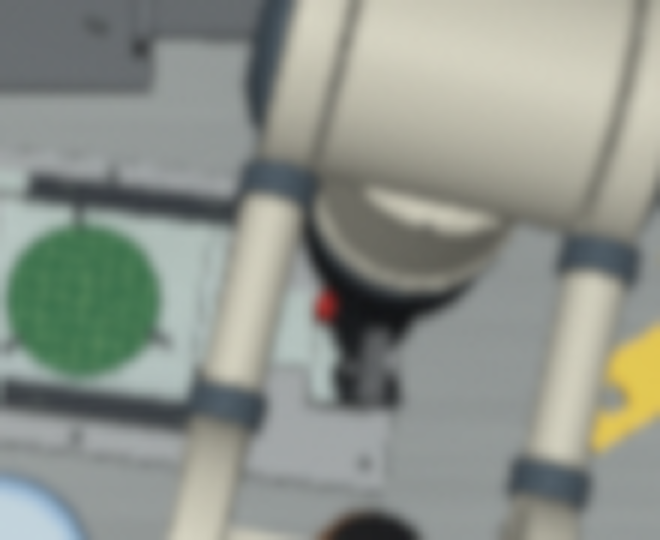

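Side view shows the fingers straddling the red blade: tips at crop (335,350) and (425,385), blade centre (380,400). Next I descend.

Emit:
{"name": "drive_tool", "arguments": {"rows": [[[0.001,0,-0.015,-0.003],[0.001,0,-0.029,-0.003],[0.001,0,-0.03,-0.003],[0.001,0,-0.03,-0.003],[0.001,0,-0.03,-0.003]]]}}

```text
clock: 2.98
tool_pos: [594.8, -92.8, 85.6]
eef_rot: [0.743, 0.669, 0.001, -0.0]
force: [0.6, 0.7, -0.1]
width: 0.447
```

Emit:
{"name": "drive_tool", "arguments": {"rows": [[[0,0,0,0],[0,0,0,0],[0,0,0,0],[0,0,0,0],[0,0,0,0]]], "jaw": 0.2}}

```text
clock: 3.4
tool_pos: [594.4, -92.8, 86.1]
eef_rot: [0.743, 0.669, 0.001, -0.0]
force: [-6.0, 0.4, 3.3]
width: 0.201
```

Emit:
{"name": "drive_tool", "arguments": {"rows": [[[-0.001,0,-0.002,0],[-0.002,0,-0.004,0],[-0.002,0,-0.004,0],[-0.002,0,-0.004,0],[-0.002,0,-0.004,0]]]}}

```text
clock: 3.82
tool_pos: [592.6, -92.8, 81.9]
eef_rot: [0.743, 0.669, 0.001, -0.0]
force: [0.2, -0.6, -0.6]
width: 0.201
```

Emit:
{"name": "drive_tool", "arguments": {"rows": [[[0,0,-0.001,0],[0,0,-0.001,0],[0,0,-0.001,0],[0,0,-0.001,0],[0,0,-0.001,0]]], "jaw": 0}}

```text
clock: 4.23
tool_pos: [591.6, -92.7, 81.9]
eef_rot: [0.743, 0.669, 0.0, -0.001]
force: [-7.0, 0.5, 6.2]
width: 0.114
```

Emit:
{"name": "drive_tool", "arguments": {"rows": [[[-0.001,0,0.003,0],[-0.001,0,0.006,0],[-0.001,0,0.01,0],[-0.001,0,0.0135,0],[-0.001,0,0.0135,0]]]}}

```text
clock: 4.65
tool_pos: [590.8, -92.6, 93.9]
eef_rot: [0.743, 0.669, 0.0, -0.001]
force: [6.3, -1.1, -13.3]
width: 0.112
```

Emit:
{"name": "drive_tool", "arguments": {"rows": [[[0.0005,0,0.001,0],[0.0005,0,0.001,0.12],[0.0005,0,0.001,0.24],[0.0005,0,0.001,0.36],[0.0005,0,0.001,0.48]]]}}

```text
clock: 5.07
tool_pos: [590.9, -92.5, 92.8]
eef_rot: [0.561, 0.828, -0.0, -0.002]
force: [5.0, 0.0, -12.6]
width: 0.115
```

Emit:
{"name": "drive_tool", "arguments": {"rows": [[[0,0,0.001,0.12],[0,0,0.001,0.24],[0,0,0.001,0.36],[0,0,0.001,0.48],[0,0,0.001,0.55]]]}}

```text
clock: 5.48
tool_pos: [590.9, -92.4, 92.4]
eef_rot: [0.312, 0.95, -0.001, -0.003]
force: [4.4, -1.5, -11.6]
width: 0.113
```

Emit:
{"name": "drive_tool", "arguments": {"rows": [[[0,0,-0.001,0],[0,0,-0.002,0],[0,0,-0.003,0],[0,0,-0.003,0],[0,0,-0.003,0]]]}}

```text
clock: 5.9
tool_pos: [591.1, -92.4, 91.9]
eef_rot: [0.313, 0.95, -0.001, -0.002]
force: [-2.6, 1.2, 5.8]
width: 0.114
```

Emit:
{"name": "drive_tool", "arguments": {"rows": [[[0,0,0,0],[0,0,0,0],[0,0,0,0],[0,0,0.01,0],[0,0,0.035,0]]], "jaw": 0.35}}

```text
clock: 6.32
tool_pos: [589.0, -92.0, 123.2]
eef_rot: [0.313, 0.95, -0.001, -0.006]
force: [-0.5, 0.4, -0.8]
width: 0.351
```

```bash
python3 - <<'E'
from h import *
print(get_obs()['joints'].round(2),get_obs()['tool_pos'])
for n,(x,y,w) in {'side':(190,90,110)}.items():
    im=capture(n)[:,:,::-1]; cv2.imwrite(f'pics/raw_{n}2.png',im); cv2.imwrite(f'pics/{n}2.png',cv2.resize(im[y:y+100,x:x+w],None,fx=6,fy=6,interpolation=cv2.INTER_CUBIC))
E
```

```text
[-0.21  0.1   1.44 -0.    1.61 -1.14] [589.03297727 -92.0232039  123.17386867]
```

View pics/side2.png

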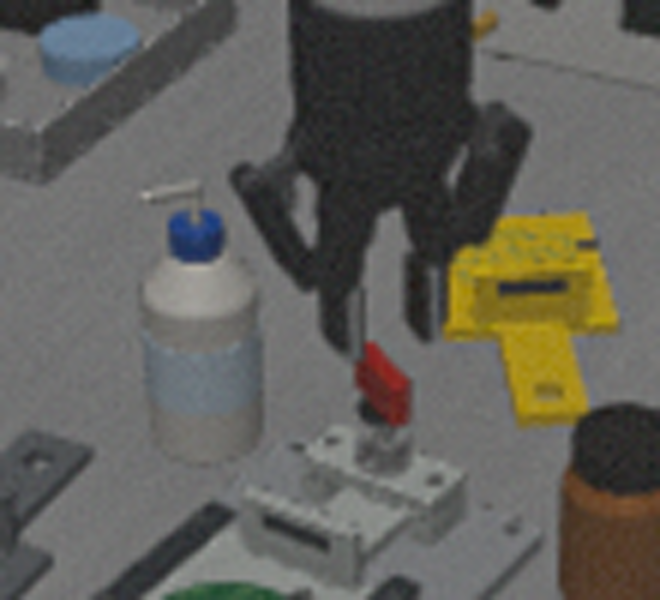

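Side view: the knob is up, with dark stem visible at crop (375,410), and the blade is twisted. Next, turn back, close and go to the gap.

Emit:
{"name": "drive_tool", "arguments": {"rows": [[[0.001,0.01,0.01,-0.12],[0.003,0.02,0.012,-0.24],[0.005,0.03,0.012,-0.36],[0.0065,0.0425,0.012,-0.48],[0.0065,0.0425,0.012,-0.6]]], "jaw": 0}}

```text
clock: 6.78
tool_pos: [598.9, -48.2, 145.0]
eef_rot: [0.582, 0.813, 0.0, 0.0]
force: [-0.6, 0.3, -0.4]
width: 0.001
```

Emit:
{"name": "drive_tool", "arguments": {"rows": [[[0,0,0,-0.12],[0,0,0,-0.24],[0,0,0,-0.36],[0,0,0,-0.437],[0,0,0,-0.437]]]}}

```text
clock: 7.2
tool_pos: [599.1, -48.2, 145.8]
eef_rot: [0.745, 0.667, 0.0, 0.0]
force: [-0.7, 0.2, -0.1]
width: -0.004
```

Emit:
{"name": "drive_tool", "arguments": {"rows": [[[-0.003,-0.001,-0.025,0.008],[-0.003,-0.001,-0.05,0.008],[-0.003,-0.001,-0.075,0.008],[-0.003,-0.001,-0.08,0.008],[-0.003,-0.001,-0.08,0.008]]]}}

```text
clock: 7.62
tool_pos: [594.8, -49.1, 63.6]
eef_rot: [0.742, 0.67, -0.001, -0.001]
force: [0.1, -0.2, -0.4]
width: -0.003
```

```bash
python3 - <<'E'
from h import *
print(get_obs()['tool_pos'])
for n,(x,y,w) in {'side':(190,100,110)}.items():
    im=capture(n)[:,:,::-1]; cv2.imwrite(f'pics/raw_{n}3.png',im); cv2.imwrite(f'pics/{n}3.png',cv2.resize(im[y:y+100,x:x+w],None,fx=6,fy=6,interpolation=cv2.INTER_CUBIC))
E
```

```text
[594.75323801 -49.05090798  63.58924127]
```

View pics/side3.png

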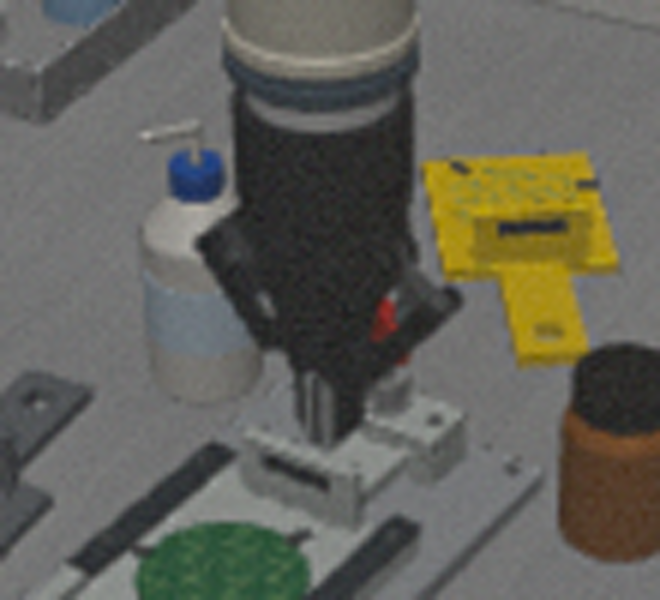

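Side view: shut fingers at crop (325,430) sit in the gap behind the push plate (300,480), clear of the bridge and the knob. I continue down.

Emit:
{"name": "drive_tool", "arguments": {"rows": [[[0.001,0,-0.008,0],[0.001,0,-0.015,0],[0.001,0,-0.016,0],[0.001,0,-0.016,0],[0.001,0,-0.016,0]]]}}

```text
clock: 8.08
tool_pos: [597.1, -49.2, 50.2]
eef_rot: [0.742, 0.67, 0.0, 0.0]
force: [0.1, -0.4, -0.4]
width: 0.0
```

Emit:
{"name": "drive_tool", "arguments": {"rows": [[[0.0,0.004,-0.002,0],[0.001,0.008,-0.003,0],[0.001,0.012,-0.003,0],[0.0015,0.016,-0.003,0],[0.002,0.02,-0.003,0]]]}}

```text
clock: 8.5
tool_pos: [599.2, -29.1, 47.4]
eef_rot: [0.742, 0.67, -0.0, 0.001]
force: [-0.3, -2.2, 0.2]
width: -0.0
```

Emit:
{"name": "drive_tool", "arguments": {"rows": [[[0.0005,0.006,0,0],[0.001,0.013,0,0],[0.002,0.02,0,0],[0.003,0.028,0,0],[0.0035,0.036,0,0]]]}}

```text
clock: 8.92
tool_pos: [602.8, 7.8, 47.4]
eef_rot: [0.742, 0.67, 0.0, 0.001]
force: [0.4, -2.7, 0.7]
width: 0.004
```

Emit:
{"name": "drive_tool", "arguments": {"rows": [[[0.0005,0.007,0,0],[0.0015,0.015,0,0],[0.002,0.022,0,0],[0.003,0.03,0,0],[0.004,0.037,0,0]]]}}

```text
clock: 9.33
tool_pos: [606.9, 45.7, 47.4]
eef_rot: [0.742, 0.67, 0.0, 0.001]
force: [0.0, -3.1, 0.9]
width: 0.0
```

Remaining about 52 mm.

Emit:
{"name": "drive_tool", "arguments": {"rows": [[[0.0005,0.007,0,0],[0.0015,0.014,0,0],[0.002,0.021,0,0],[0.003,0.028,0,0],[0.0035,0.034,0,0]]]}}

```text
clock: 9.75
tool_pos: [610.5, 80.4, 47.4]
eef_rot: [0.742, 0.67, 0.0, 0.001]
force: [1.1, -3.1, 0.4]
width: -0.004
```

Emit:
{"name": "drive_tool", "arguments": {"rows": [[[0.0003,0.003,0,0],[0.0005,0.005,0,0],[0.001,0.008,0,0],[0.001,0.01,0,0],[0.0012,0.012,0,0]]]}}

```text
clock: 10.17
tool_pos: [611.8, 92.3, 47.5]
eef_rot: [0.742, 0.67, 0.0, 0.001]
force: [0.6, -3.9, 0.5]
width: -0.002
```

Emit:
{"name": "drive_tool", "arguments": {"rows": [[[0.0001,0.001,0,0],[0.0002,0.002,0,0],[0.0003,0.003,0,0],[0.0004,0.004,0,0],[0.0004,0.004,0,0]]]}}

```text
clock: 10.58
tool_pos: [612.2, 96.5, 47.4]
eef_rot: [0.742, 0.67, 0.0, 0.001]
force: [0.6, -2.5, -0.0]
width: 0.001
```

Emit:
{"name": "drive_tool", "arguments": {"rows": [[[0.0001,0.001,0,0],[0.0002,0.002,0,0],[0.0003,0.003,0,0],[0.0003,0.003,0,0],[0.0003,0.003,0,0]]]}}

```text
clock: 11.0
tool_pos: [612.3, 97.3, 47.4]
eef_rot: [0.743, 0.67, -0.001, 0.002]
force: [-1.2, -11.1, 2.0]
width: 0.005
```

Emit:
{"name": "drive_tool", "arguments": {"rows": [[[-0.0005,-0.006,0,0],[-0.001,-0.012,0.002,0],[-0.001,-0.012,0.03,0],[-0.001,-0.012,0.06,0],[-0.001,-0.012,0.085,0]]]}}

```text
clock: 11.42
tool_pos: [611.0, 85.6, 133.8]
eef_rot: [0.742, 0.67, -0.001, 0.001]
force: [0.5, 0.4, 1.3]
width: -0.0
```

Emit:
{"name": "drive_tool", "arguments": {"rows": [[[-0.02,0.015,0.01,-0.12],[-0.045,0.035,0.02,-0.24],[-0.07,0.055,0.02,-0.36],[-0.095,0.075,0.02,-0.48],[-0.114,0.095,0.02,-0.6]]]}}

```text
clock: 11.83
tool_pos: [495.3, 181.7, 154.3]
eef_rot: [0.908, 0.418, -0.001, 0.0]
force: [0.4, -0.5, 0.4]
width: -0.003
```

Emit:
{"name": "drive_tool", "arguments": {"rows": [[[0,0,0,-0.12],[0,0,0,-0.24],[0,0,0,-0.36],[0,0,0,-0.48],[0,0,0,-0.6]]]}}

```text
clock: 12.25
tool_pos: [494.9, 182.3, 154.5]
eef_rot: [0.992, 0.128, -0.001, -0.001]
force: [0.6, 0.1, -0.2]
width: 0.003
```

Emit:
{"name": "drive_tool", "arguments": {"rows": [[[0,0.001,-0.01,-0.12],[0,0.002,-0.025,-0.24],[0,0.003,-0.04,-0.366],[0,0.003,-0.05,-0.366],[0,0.003,-0.05,-0.366]]]}}

```text
clock: 12.67
tool_pos: [493.4, 185.2, 101.7]
eef_rot: [0.999, -0.052, -0.003, -0.001]
force: [-0.2, 0.2, 0.0]
width: 0.0
```

```bash
cat > look.py <<'E'
from h import *
import sys
k=sys.argv[1]
print(get_obs()['tool_pos'],get_obs()['joints'].round(2))
C={n:get_calibration(n) for n in("side","top")}
p=(606.5,48,1.468)
for n,(x,y,w,h) in {'side':(140,135,130,130),'top':(175,115,150,105)}.items():
    im=capture(n)[:,:,::-1].copy(); cv2.imwrite(f'pics/raw_{n}{k}.png',im); s=4.5 if n=='side' else 5
    b=cv2.resize(im[y:y+h,x:x+w],None,fx=s,fy=s,interpolation=cv2.INTER_CUBIC)
    cv2.imwrite(f'pics/{n}{k}.png',b)
    try: print(n,'wafer',cent(im[:,:,::-1],green,(150,120,290,260))[0], 'pred home',hullcent(proj(C[n],s2w(p,np.c_[125+38*np.cos(np.linspace(0,6.2,50)),38*np.sin(np.linspace(0,6.2,50)),np.full(50,21)]))))
    except Exception as e: print(e)
E
python3 look.py 4
```

```text
[493.41316541 185.24631901 101.74549173] [ 0.29 -0.08  1.66  0.    1.56  1.97]
side wafer [192.43596516 226.58580811] pred home [192.27302804 226.97534672]
top wafer [219.50449088 152.0619831 ] pred home [215.86955133 154.03470889]
```

View pics/side4.png

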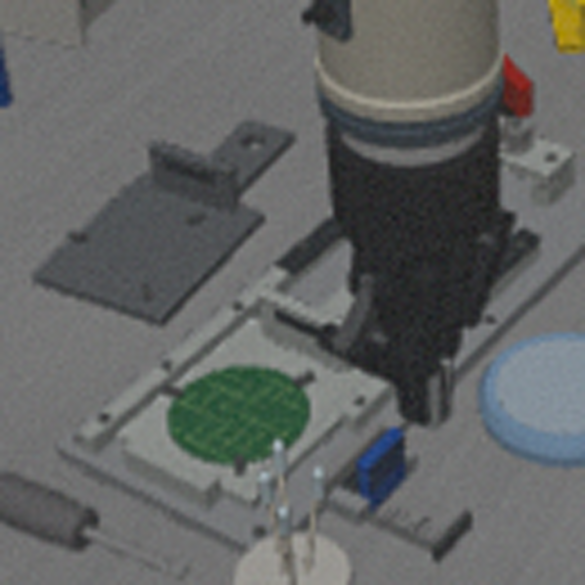

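View pics/top4.png

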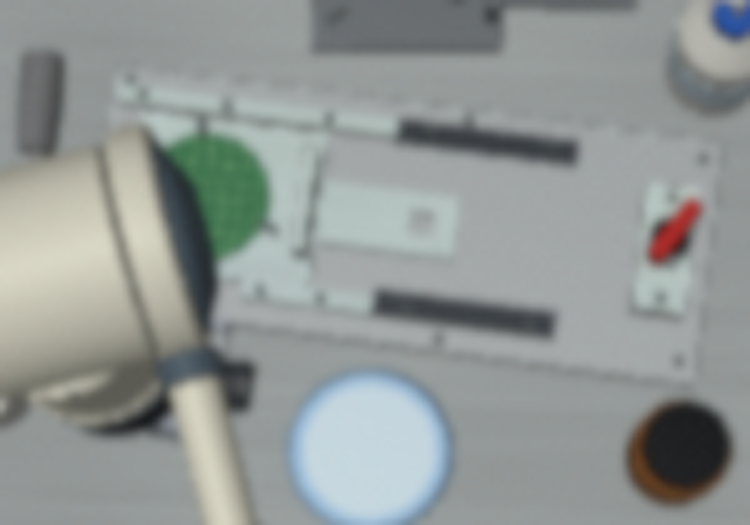

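Side view: the wafer is at (238,415) in the crop, matching the predicted home centre to 0.4 px, and the carrier is against the end stop. The fingertips are behind the blue plate. The top view shows the wafer partly hidden by the arm and the knob twisted.

Emit:
{"name": "drive_tool", "arguments": {"rows": [[[0,-0.001,-0.02,0],[0,-0.001,-0.04,0],[0,-0.001,-0.053,0],[0,-0.001,-0.056,0],[0,-0.001,-0.056,0]]]}}

```text
clock: 13.18
tool_pos: [494.3, 184.3, 48.0]
eef_rot: [0.999, -0.052, -0.002, -0.001]
force: [0.7, 0.3, 0.3]
width: 0.002
```

Emit:
{"name": "drive_tool", "arguments": {"rows": [[[0.003,-0.0003,-0.002,0],[0.006,-0.0006,-0.002,0],[0.009,-0.0009,-0.002,0],[0.012,-0.0012,-0.002,0],[0.015,-0.0015,-0.002,0]]]}}

```text
clock: 13.6
tool_pos: [509.9, 182.9, 46.7]
eef_rot: [0.999, -0.052, -0.002, -0.001]
force: [-1.5, 0.8, 0.8]
width: 0.006
```

Emit:
{"name": "drive_tool", "arguments": {"rows": [[[0.003,-0.0003,0,0],[0.006,-0.0006,0,0],[0.009,-0.0009,0,0],[0.012,-0.0012,0,0],[0.014,-0.0014,0,0]]]}}

```text
clock: 14.02
tool_pos: [524.3, 181.4, 46.8]
eef_rot: [0.999, -0.052, -0.002, -0.001]
force: [-1.4, 0.1, 2.2]
width: 0.002
```

Emit:
{"name": "drive_tool", "arguments": {"rows": [[[0.0015,-0.0002,0,0],[0.003,-0.0003,0,0],[0.0045,-0.0005,0,0],[0.006,-0.0006,0,0],[0.007,-0.0007,0,0]]]}}

```text
clock: 14.43
tool_pos: [531.4, 180.6, 46.8]
eef_rot: [0.999, -0.052, -0.002, -0.001]
force: [-1.5, -0.1, 0.8]
width: 0.0
```

Emit:
{"name": "drive_tool", "arguments": {"rows": [[[0.0005,0,0,0],[0.001,0,0,0],[0.0015,0,0,0],[0.002,-0.0002,0,0],[0.002,-0.0002,0,0]]]}}

```text
clock: 14.85
tool_pos: [533.4, 180.5, 46.7]
eef_rot: [0.999, -0.052, -0.002, -0.001]
force: [-1.6, -0.6, 0.4]
width: -0.001
```

Emit:
{"name": "drive_tool", "arguments": {"rows": [[[0.0005,0,0,0],[0.001,0,0,0],[0.0015,0,0,0],[0.002,-0.0002,0,0],[0.002,-0.0002,0,0]]]}}

```text
clock: 15.27
tool_pos: [535.3, 180.3, 46.7]
eef_rot: [0.999, -0.052, -0.002, -0.001]
force: [-3.2, -0.2, 2.0]
width: -0.001
```

Emit:
{"name": "drive_tool", "arguments": {"rows": [[[0.0004,0,0,0],[0.0008,0,0,0],[0.0012,0,0,0],[0.0012,0,0,0],[0.0012,0,0,0]]]}}

```text
clock: 15.68
tool_pos: [536.4, 180.3, 46.7]
eef_rot: [0.999, -0.052, -0.002, -0.001]
force: [-4.7, -0.8, 2.0]
width: 0.005
```

Emit:
{"name": "drive_tool", "arguments": {"rows": [[[0.0004,0,0,0],[0.0008,0,0,0],[0.001,0,0,0],[0.001,0,0,0],[0.001,0,0,0]]]}}

```text
clock: 16.1
tool_pos: [536.5, 180.2, 46.7]
eef_rot: [0.999, -0.052, -0.003, -0.001]
force: [-8.1, -1.5, 4.0]
width: 0.002
```

Emit:
{"name": "drive_tool", "arguments": {"rows": [[[0.001,0,0,0],[0.0013,0,0,0],[0.0016,0,0,0],[0.0019,0,0,0],[0.0019,0,0,0]]]}}

```text
clock: 16.52
tool_pos: [536.6, 180.2, 46.7]
eef_rot: [0.999, -0.052, -0.005, -0.001]
force: [-13.0, -2.3, 7.7]
width: -0.003
```

Stopped at 13 N, clamped. Retreating.

Emit:
{"name": "drive_tool", "arguments": {"rows": [[[-0.005,0.0005,0,0],[-0.012,0.0012,0,0],[-0.018,0.0018,0,0],[-0.02,0.002,0.02,0],[-0.02,0.002,0.05,0]]]}}

```text
clock: 16.93
tool_pos: [514.1, 181.9, 93.3]
eef_rot: [0.999, -0.051, -0.008, 0.0]
force: [0.3, 0.3, 0.3]
width: -0.003
```

Emit:
{"name": "drive_tool", "arguments": {"rows": [[[0,0,0.04,0],[0,-0.01,0.08,0],[0,-0.04,0.1,0],[-0.02,-0.08,0.1,0],[-0.04,-0.12,0.1,0]]]}}

```text
clock: 17.35
tool_pos: [477.4, 66.8, 195.5]
eef_rot: [0.999, -0.051, -0.006, 0.0]
force: [-0.1, -1.6, -0.7]
width: 0.002
```

Emit:
{"name": "drive_tool", "arguments": {"rows": [[[-0.02,-0.035,0,0],[-0.04,-0.07,0,0],[-0.06,-0.1,0,0],[-0.08,-0.13,0,0],[-0.08,-0.16,0,0]]]}}

```text
clock: 17.77
tool_pos: [395.1, -94.3, 196.2]
eef_rot: [0.999, -0.051, -0.005, 0.001]
force: [0.3, 0.5, 0.4]
width: -0.001
```

```bash
python3 look.py 5; cat >> h.py <<'E'
E
python3 - <<'E'
from h import *
from scipy.optimize import least_squares
C={n:get_calibration(n) for n in("side","top")}
p=(607.678,49.132,1.469)
for n,roi in {'side':(200,215,240,255),'top':(195,165,225,195)}.items():
    im=cv2.imread(f'pics/raw_{n}5.png')[:,:,::-1]; m,a=cent(im,blue,roi); off=np.array([.586,-.425]) if n=='side' else 0
    s=least_squares(lambda q:hullcent(proj(C[n],s2w(p,box(109,141,106.5-q[0],114.5-q[0],28,48))))+off-m,[40]); print(n,m,a,'jaw',s.x,s.fun)
E
```

```text
[395.1129972  -94.25209369 196.16810481] [-0.32 -0.44  1.8  -0.    1.79  1.36]
side wafer [191.58996752 226.02237459] pred home [192.27302804 226.97534672]
top wafer [215.96501283 152.76398668] pred home [215.86955133 154.03470889]
side [213.55596784 230.4384663 ] 44 jaw [46.2771675] [-0.47736142  1.00548781]
top [211.14834206 175.06224549] 45 jaw [43.93210244] [0.13965082 0.02096177]
```

View pics/side5.png

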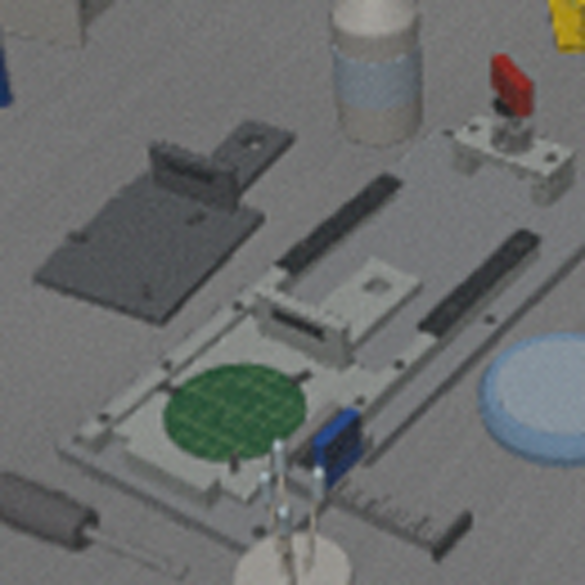

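View pics/top5.png

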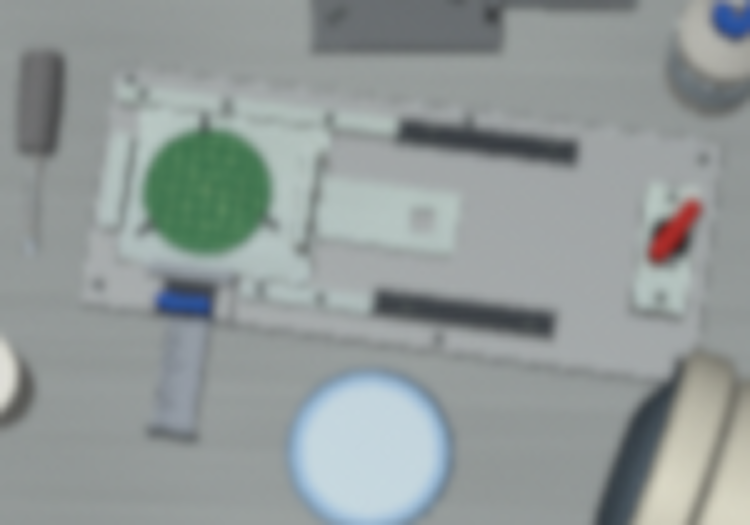

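```bash
python3 - <<'E'
from h import *
from scipy.optimize import least_squares
C={n:get_calibration(n) for n in("side","top")}
p=(607.678,49.132,1.469); t=np.linspace(0,6.2,80)
for n in C:
    L=[]
    for k,r in ((0,None),(4,None),(5,None)):
        im=cv2.imread(f'pics/raw_{n}{k}.png')[:,:,::-1]; m,a=cent(im,green,(150,120,290,260))
        s=least_squares(lambda q:hullcent(proj(C[n],s2w(p,np.c_[q[0]+38*np.cos(t),q[1]+38*np.sin(t),0*t+21])))-m,[0,0]); L.append(s.x.round(2))
    print(n,L)
im=cv2.imread('pics/raw_top5.png'); cv2.imwrite('pics/tc5.png',cv2.resize(im[125:180,185:245],None,fx=10,fy=10,interpolation=cv2.INTER_CUBIC))
im=cv2.imread('pics/raw_side5.png'); cv2.imwrite('pics/sc5.png',cv2.resize(im[215:265,150:215],None,fx=11,fy=11,interpolation=cv2.INTER_CUBIC))
E
```

```text
side [array([-16.91,   0.54]), array([122.48,   0.39]), array([122.06,  -2.57])]
top [array([-14.77,  -0.42]), array([114.13,  -6.17]), array([124.03,  -2.82])]
```

View pics/tc5.png

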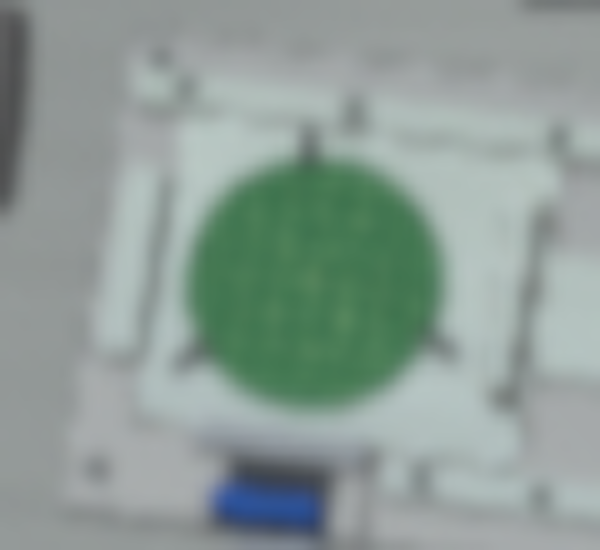

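View pics/sc5.png

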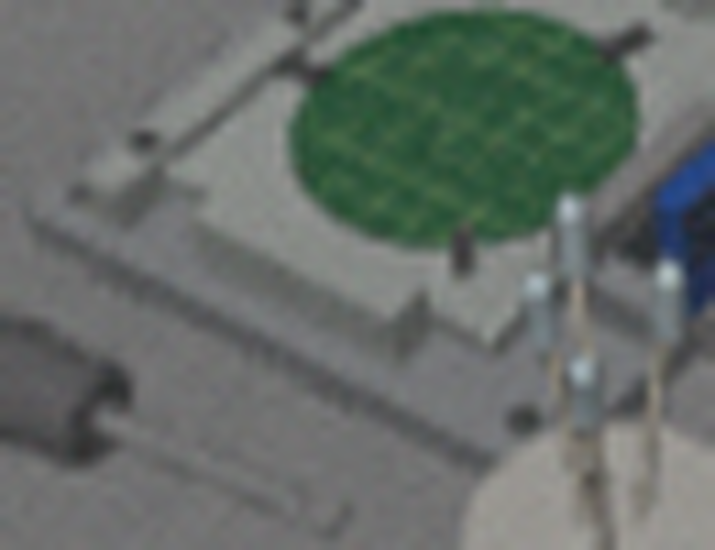

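```bash
python3 - <<'E'
from workcell import *
print(hand_in(), get_obs()['clock'])
E
```

```text
the job is handed in; nothing more can be done
the job is handed in; nothing more can be done
```

I did the steps in the order asked and handed the job in at about 18 s of the 58 s allowed; no verdict came back.

1. **Plunger:** I gripped the red knob, lifted it about 12–13 mm and twisted it about 1.0 rad. The last pictures show it still up and turned, with the tool clear of it.
2. **Carrier:** I pushed the green-wafer carrier along its track on the push plate until it met firm resistance at 11 N, within about 0.5 mm of where I expected the stop.
3. **Jaw:** I closed it on the thumb plate. Resistance rose from 1.5 N to 3–5 N as it slid the carrier, then it stopped dead, and I let off at 13 N. The tool was then backed off and touches nothing.

**Final checks:**
- **Carrier travel:** the cameras put it at 138.8–139.4 mm instead of 140 mm. That is within the 2 mm calibration error, and no gap shows at the end stop. I did not push it again to check.
- **Jaw travel:** the top camera gave 43.9 mm and the side camera 46.3 mm, against the stated 42 mm. Both are rough: they assume a height for the blue plate, and the cup's swabs partly hide it in the side view.
- **Bystanders:** those in the final close-up pictures (spare carrier, bottle, box, cup and screwdriver) look unmoved. I did not look again at the tweezers, and saw the jar only partway through.

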